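# Hold the plastic pad seated in the jig

## Task

Take the white plastic pad that lies flat on the wooden stand, stand it upright on one of its short thin edges on the jig's base plate, with a broad face flat against the front of the blue mounting block (the side facing the robot) and centred across the block. Then keep pressing it into the corner with one diagonal push, firmly against block and base plate at once (10 to 20 N each way is about right), without ramming it, as if a colleague were about to drive the screws from behind. The program finishes while still holding the pad pressed like this; leave the pink basket, the screwdriver and the aluminium spacer where they are.

Things in the scene. Friction and masses are not known exactly. Their poses are not given: they have to be found in the camera images.
- pad: White plastic pad, a plain plate 100 x 60 x 20 mm, 120 to 230 g, loose, lying flat on the wooden stand and overhanging it all round. Two black dots on one face are decoration: either short edge may go down, either broad face to the block. Origin: centre of its underside as it lies at the start; x along the 100 mm length, y along the 60 mm width, z up through the 20 mm thickness.
- pad_center (a point): The middle of the pad's volume (same axes as pad).
- stand: Fixed wooden block under the pad, 60 (x) x 36 (y) x 40 mm high, origin at the centre of its underside on the bench. The pad's long side lies about along its x.
- base_plate: Fixed aluminium base plate of the jig, 200 (x) x 190 (y) x 12 mm thick; origin at the centre of its underside on the bench, straight below corner. Its x axis points away from the robot (within about 20 degrees). At its two far corners (x = +78, y = +/-72 mm) stand open toggle clamps with red handles, up to 145 mm above the bench.
- block: Fixed upright blue mounting block on the base plate, 40 mm wide (y), 35 mm thick (x from 0 to +35 mm), top 70 mm above the base plate's top (82 mm above the bench). Origin and axes as the base plate. Its front face, looking to -x (towards the robot), is the plane x = 0. The pad is wider than the block: it overhangs 10 mm on each side when centred.
- corner (a point): Foot of the block's front face: in that face, at the middle of its width, at the height of the base plate's top (12 mm above the bench). Axes as the base plate: x into the block, z up. The seated pad's centre is 10 mm in front of it (-x) and 50 mm above it. Friction at either face can carry part of a push on the other.
- basket: Bystander: pink plastic bowl, 110 mm across, 60 mm high, origin at the centre of its underside.
- driver: Bystander: screwdriver with red handle lying on the bench, origin under its middle, x along it.
- spacer: Bystander: upright aluminium cylinder, 32 mm across, 35 mm high, origin at the centre of its underside.
Things that resemble listed ones, but are neither listed nor needed, are in the scene too. Of the things that look like the pad, the smallest one is meant.

How it is judged:
By the outcome, as a careful person would: the job done as asked, in the order asked, and still so for the second after the job is handed in, while the arm keeps its last pose, push and grip.
It also fails if it takes over 45 s, if anything falls off the work surface, if the arm or the gripper's body presses on something with over 40 N, if the wrist force passes 120 N, or if a joint passes its speed limit or range.

## Robot

A 6-joint arm with a two-finger parallel gripper is mounted at the origin on the work surface. World frame = base frame: x ahead of the robot, y to its left, z up, the work surface at z = 0. Lengths are in mm, angles in rad, forces in N, time in s.
With the tool pointing down it reaches from about 400 to 925 mm from the base axis. Payload 12.5 kg.
Tool frame: the origin (TCP) lies on the centre line of the jaws, within the pads' length; the fingertips stand 17 mm ahead of it and the grasp point (between the pads) lies 2 mm behind it; z points along the fingers, y is the line along which they close (so a half turn about z gives the same grasp; the last joint's range is limited). The gripper opens to 95 mm and grips with 3 to 60 N. Pads are 20 mm wide; open, the fingers measure 119 mm over their backs; the gripper's body (75 mm by 180 mm) begins 59 mm behind the grasp point.
Start: joints at [-1.336, 0.491, 1.559, -0, 1.092, -0.106], TCP at [208.924, -589.065, 209.561] pointing down, gripper open.
Joint ranges: [-3.1, 3.1], [-0.84, 2.19], [0.05, 2.79], [-1.13, 4.28], [0.06, 2.93], [-2.69, 2.69]. Speed limits (rad/s): [2.22, 2.22, 2.79, 3.14, 3.14, 3.14].

## Interface

Orientations are given as [roll, pitch, yaw] about the fixed x, y, z axes, in that order (R = Rz(yaw) Ry(pitch) Rx(roll)).
In Python, from cell import env gives the robot as it stands.
- The arm moves only by the tool drive_tool, never from a script. Its argument "deltas" is text: rows parted by semicolons, each of 4 numbers parted by spaces: the shift along the world's x, y, z normalised to -1 to 1, where 1 is 100 mm, then the turn about the world's z normalised to -1 to 1, where 1 is 180 degrees. A call has 1 to 10 rows; each row shifts and turns the commanded pose from where the row before left it; what a row does not reach is not made up. A row lasts 1/12 s, in which the tool goes at most 41.7 mm and 7.16 degrees, less where a joint would pass 70% of its speed; a pose out of reach is approached as far as the arm can. A call with a number of a shift or a turn outside -1 to 1 is refused whole. A call with a gripper value outside its range is refused whole. "gripper" is the closure, from 0 (fully open) to 1 (shut), set as the call begins (left out, the last holds). The fingers move at their own pace and stop on an object; the grip force is fixed at half the most. Time passes only in rows, so rows that do not move let the fingers close. It gives the time, the measured TCP pose, the force, the opening and the grip force at its end, in the units of the state.
- env.state(): the state, without advancing time (a new reading comes with each control period).
- env.read_camera(name): name is "side" or "top"; returns (picture, depth): 384x512x3 uint8, red, green, blue; 384x512 float32, mm along the optical axis (not along the pixel's ray), 0 where there is no reading.
- env.camera_params(name): a dict with "mtx" (3x3 intrinsics, pixels), "camera_from_world" (4x4, takes a point from world to camera coordinates). Camera axes: x right, y down, z forward; pixel columns grow to the right and rows downward; lengths in mm; the calibration is good to about 2 mm. A picture is of the moment at which its call begins. camera_params takes no time and is no camera call.
- env.job_done(): hands the job in; it is judged then, once.
The state is a dict: "t": time; "joints": joint angles; "qvel": joint speeds; "tau": joint torques, N m; "eef_pos": TCP position; "tcp_rot": TCP orientation; "ft_force": force on the tool from outside, world axes, zero at the start; "moment": the same for the moment, N m; "opening": opening from 0.0 (shut) to 1.0 (fully open); "grip_force": force on a finger pad.
Only numpy, scipy, OpenCV 4.12 (cv2) and the standard library are available. Lean on these libraries where they do the work, as an engineer would, in place of code of your own. Each camera call takes 0.05 s, during which the arm holds its last target. There are 200 camera calls.

## Working session

There is one attempt and no reset: what is moved stays moved. The work goes in short steps, Python scripts to look and compute and a tool call to move; the robot and the scene stay as the last step left them, time stands still between calls to the robot, and variables do not carry over. Pictures are saved under pics/ and viewed, at most 10 in all, crops included, and the job is handed in when it is done.

Besides the shell and the picture viewer there is one more tool, called after "Request:" by a JSON object that holds its "api" and its "payload", one argument or row to a line. drive_tool: Moves the arm, as the interface text tells. Its arguments: {"type":"object","properties":{"deltas":{"type":"string"},"gripper":{"type":"number"}},"required":["deltas"]}

```bash
ls; mkdir -p pics
python3 - <<'E'
from cell import env
import cv2, numpy as np
for n in("top","side"):
    p,d=env.read_camera(n); cv2.imwrite(f"pics/{n}0.png",p[:,:,::-1]); np.save(f"{n}0.npy",d)
    c=env.camera_params(n); print(c)
print(env.state())
E
```

```text
pics
{'mtx': array([[385.2210427 ,   0.        , 258.06644678],
       [  0.        , 385.2210427 , 190.13508005],
       [  0.        ,   0.        ,   1.        ]]), 'camera_from_world': array([[-1.99685612e-02, -9.99773379e-01, -7.37884369e-03,
         1.33505539e+01],
       [-9.90024282e-01,  2.08023368e-02, -1.39352729e-01,
         5.43308146e+02],
       [ 1.39474646e-01,  4.52256092e-03, -9.90215315e-01,
         1.23129044e+03],
       [ 0.00000000e+00,  0.00000000e+00,  0.00000000e+00,
         1.00000000e+00]])}
{'mtx': array([[498.57785354,   0.        , 267.18674305],
       [  0.        , 498.57785354, 191.52974006],
       [  0.        ,   0.        ,   1.        ]]), 'camera_from_world': array([[ 9.90110141e-01, -1.39958326e-01,  9.67347966e-03,
        -5.33170944e+02],
       [-8.00929777e-02, -6.20520753e-01, -7.80089168e-01,
         1.17278607e+02],
       [ 1.15182569e-01,  7.71599418e-01, -6.25593569e-01,
         1.19135040e+03],
       [ 0.00000000e+00,  0.00000000e+00,  0.00000000e+00,
         1.00000000e+00]])}
{'t': 0.1, 'joints': array([-1.33558849e+00,  4.91504196e-01,  1.55936935e+00,  1.66533020e-05,
        1.09170457e+00, -1.05549162e-01]), 'qvel': array([-0.00059608, -0.00098173,  0.00025739, -0.00103114,  0.00119316,
        0.00053586]), 'tau': array([ 2.65969269e-03, -6.13621688e+01, -2.58605629e+01,  6.94023189e-02,
        4.70129214e-02, -5.92465699e-05]), 'eef_pos': array([ 208.88120859, -588.8378048 ,  209.02373291]), 'tcp_rot': array([-3.14061423e+00, -1.18510030e-04,  3.40749252e-01]), 'ft_force': array([-0.53923414, -0.01945117,  0.19337622]), 'moment': array([-0.00585129,  0.02862267, -0.00285975]), 'grip_force': 0.0, 'opening': 0.9995840566187328}
```

View pics/top0.png

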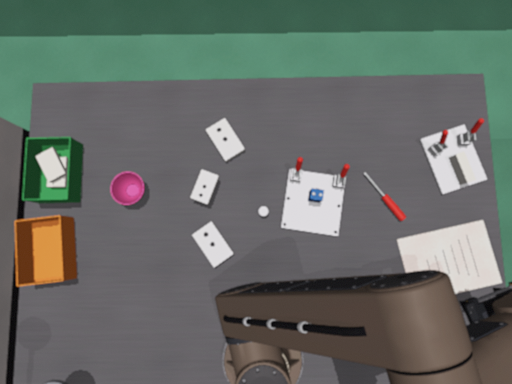

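View pics/side0.png

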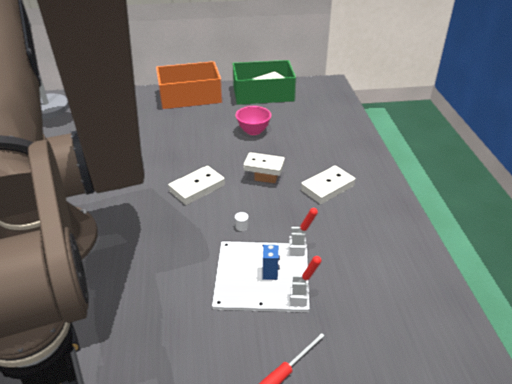

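The top view shows the small pad on its stand at about (205,187), with two larger look-alikes on the bench at (225,139) and (212,244). The jig plate is at (314,202) with the blue block at (316,195), the spacer at (263,211), and the basket at (127,188). In the side view the pad is at (264,163), the block at (271,262), and the clamps on the far side of the plate.

Next I'll measure the pad, plate and block from the depth points.

```bash
cat > h.py <<'E'
import numpy as np, cv2
def cloud(env,n,p,d):
    c=env.camera_params(n);K=c["mtx"];T=np.linalg.inv(c["camera_from_world"])
    v,u=np.mgrid[:d.shape[0],:d.shape[1]]
    P=np.stack([(u-K[0,2])/K[0,0]*d,(v-K[1,2])/K[1,1]*d,d,np.ones_like(d)],-1)@T.T
    return P[...,:3]
def rect(Q):
    (c,s,a)=cv2.minAreaRect(Q.astype(np.float32)); return np.round(c,1),np.round(s,1),round(a,1)
E
python3 - <<'E'
from cell import env
from h import *
for n,wp,wb in(("top",(180,160,235,215),(265,150,365,245)),("side",(225,140,300,190),(205,205,325,315))):
    p=cv2.imread(f"pics/{n}0.png");d=np.load(n+"0.npy");P=cloud(env,n,p,d)
    hsv=cv2.cvtColor(p,cv2.COLOR_BGR2HSV)
    def win(w): m=np.zeros(d.shape,bool);m[w[1]:w[3],w[0]:w[2]]=1;return m&(d>0)
    m=win(wp)&(abs(P[...,2]-60)<6); Q=P[m]; print(n,"pad",len(Q),np.median(Q[:,2]),rect(Q[:,:2]),Q[:,:2].mean(0))
    m=win(wb)&(abs(P[...,2]-12)<5); Q=P[m]; print(n,"plate",len(Q),np.median(Q[:,2]),rect(Q[:,:2]))
    bl=win(wb)&(hsv[...,0]>100)&(hsv[...,0]<130)&(hsv[...,1]>120)
    m=bl&(abs(P[...,2]-82)<5);Q=P[m]; print(n,"blocktop",len(Q),np.median(Q[:,2]),rect(Q[:,:2]),Q[:,:2].mean(0))
    m=bl;Q=P[m];print(" block all",rect(Q[:,:2]),Q.min(0),Q.max(0))
    m=win(wb)&(P[...,2]>40)&~bl;Q=P[m]
    print(" clamps",Q.min(0),Q.max(0))
E
```

```text
top pad 557 58.80711420384023 (array([556.2, 176.1]), array([60.8, 99.8]), 68.3) [555.7766035  175.79466494]
top plate 2722 11.383417734590125 (array([ 532.6, -193.1]), array([317.1, 282.7]), 85.6)
top blocktop 72 80.43317133828441 (array([ 519.4, -182.1]), array([34.5, 32.6]), 80.0) [ 517.52002021 -181.80278589]
 block all (array([ 519.2, -182.1]), array([34.5, 33.1]), 79.8) [ 501.29453178 -201.76475625   49.82090285] [ 535.67290888 -162.75691763   85.11998449]
 clamps [ 500.37063058 -280.4760707    40.03804961] [ 629.96575491 -103.87939217  143.56537553]
side pad 528 59.11930976742889 (array([554.8, 178. ]), array([ 68.5, 100.4]), 68.2) [554.4344371  174.95351233]
side plate 4726 11.567088322928896 (array([ 507.6, -147.3]), array([262.1, 200.1]), 80.3)
side blocktop 155 81.22755940002685 (array([ 518.7, -183.8]), array([41.7, 31.5]), 82.3) [ 518.18745981 -187.23382099]
 block all (array([ 518.5, -184.9]), array([43.8, 31.5]), 82.3) [ 500.5927303  -207.93812455   14.89354435] [ 534.95533236 -161.06084372   86.73166429]
 clamps [ 500.65252181 -287.54591719   40.00747353] [ 628.38501821 -104.04304466  143.15136703]
```

Run:
```python
from cell import env
from h import *
for n,wb in(("top",(265,150,365,245)),("side",(205,235,318,315))):
    p=cv2.imread(f"pics/{n}0.png");d=np.load(n+"0.npy");P=cloud(env,n,p,d)
    g=p.min(2); m=np.zeros(d.shape,np.uint8);m[wb[1]:wb[3],wb[0]:wb[2]]=1
    m&=(g>140)&(abs(P[...,2]-12)<8)&(d>0)
    m=cv2.morphologyEx(m,cv2.MORPH_OPEN,np.ones((3,3)))
    k,l,s,_=cv2.connectedComponentsWithStats(m);m=l==1+s[1:,4].argmax()
    # boundary pixels to the plane z=12 by ray
    cn,_=cv2.findContours(m.astype(np.uint8),cv2.RETR_EXTERNAL,cv2.CHAIN_APPROX_NONE)
    c=env.camera_params(n);K=c["mtx"];T=np.linalg.inv(c["camera_from_world"])
    uv=max(cn,key=len)[:,0];r=np.c_[(uv-K[[0,1],[2,2]])/K[0,0],np.ones(len(uv))]@T[:3,:3].T
    Q=T[:3,3]+r*((12-T[2,3])/r[:,2])[:,None]; print(n,rect(Q[:,:2]),len(uv))
    # side edges by yaw-rotated extents
    for a in(-5,-6,-7,-8,-9,-10):
        a=np.radians(a);R=np.array([[np.cos(a),np.sin(a)],[-np.sin(a),np.cos(a)]])
        q=Q[:,:2]@R.T; lo,hi=np.percentile(q,[1,99],0);print(round(np.degrees(a)),hi-lo, R.T@((lo+hi)/2))
    big=cv2.resize(p[wb[1]-30:wb[3]+10,wb[0]-10:wb[2]+30],None,fx=4,fy=4,interpolation=cv2.INTER_CUBIC);cv2.imwrite(f"pics/{n}_c.png",big);print(big.shape)
```

```text
top (array([ 502.9, -182. ]), array([189.9, 200. ]), 80.2) 241
-5 [205.05315579 197.99326038] [ 501.34288841 -180.27191122]
-6 [203.31106721 195.90501789] [ 501.73905542 -180.64201795]
-7 [201.85289528 193.79742978] [ 502.0776506  -180.99995599]
-8 [200.50289431 191.84855777] [ 502.50087924 -181.27322754]
-9 [199.66738226 190.27650447] [ 502.74143256 -181.62778967]
-10 [199.55730934 189.59271608] [ 502.80920015 -181.99654159]
(540, 560, 3)
side (array([ 501. , -182.9]), array([195. , 198.1]), 80.3) 426
-5 [207.53052696 205.1271157 ] [ 499.62852    -182.90871049]
-6 [205.28637987 202.40852366] [ 500.0050703  -182.85060452]
-7 [202.97970057 199.62827603] [ 500.38341909 -182.80567537]
-8 [200.84970035 197.25330082] [ 500.64374008 -182.76642842]
-9 [198.78857062 195.41222094] [ 500.82717773 -182.81368621]
-10 [197.773575   194.48689198] [ 500.77226564 -183.00497972]
(480, 612, 3)
```

Request:
{"api": "drive_tool", "payload": {
  "deltas": "0.22 0.32 0 -0.023;0.22 0.32 0 -0.023;0.22 0.32 0 -0.023;0.22 0.32 0 -0.023;0.22 0.32 0 -0.023;0.22 0.32 0 -0.023;0.22 0.32 0 -0.023;0.22 0.32 0 -0.023;0.22 0.32 0 -0.023;0.22 0.32 0 -0.023",
  "gripper": 0
}}

```text
t: 0.93
eef_pos: [429.5, -267.3, 209.5]
tcp_rot: [3.142, 0.0, -0.386]
ft_force: [0.2, -0.4, 1.1]
opening: 0.996
grip_force: 0.0
```

View pics/side_c.png

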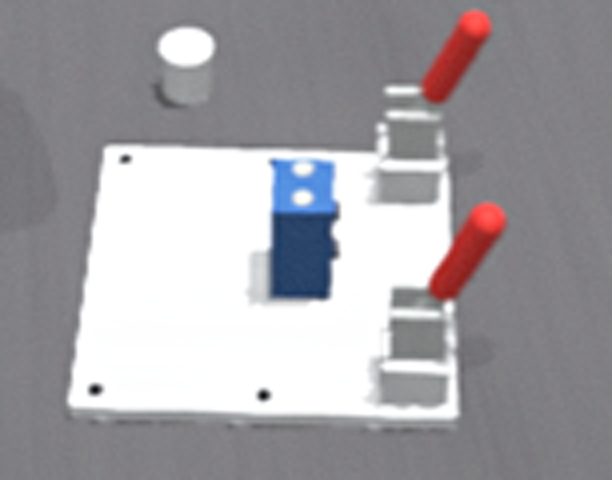

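The crop shows the block at about (303,230) with a clear front side facing the robot. Both clamps stand back at the plate's far edge, so the block's front is free. I'll move on to the pad.

Request:
{"api": "drive_tool", "payload": {
  "deltas": "0.12 0.38 0 0;0.12 0.38 0 0;0.12 0.38 0 0;0.12 0.38 0 0;0.12 0.38 0 0;0.12 0.38 0 0;0.12 0.38 0 0;0.12 0.38 0 0;0.12 0.38 0 0;0.12 0.38 0 0"
}}

```text
t: 1.77
eef_pos: [549.0, 113.1, 209.4]
tcp_rot: [3.141, 0.0, -0.382]
ft_force: [1.2, -0.6, -0.8]
opening: 1.0
grip_force: 0.0
```

Request:
{"api": "drive_tool", "payload": {
  "deltas": "0.04 0.31 -0.2 0;0.04 0.31 -0.2 0.002;0 0 -0.2 0;0 0 -0.2 0;0 0 -0.2 0;0 0 0 0;0 0 0 0"
}}

```text
t: 2.35
eef_pos: [556.5, 172.9, 109.0]
tcp_rot: [3.14, 0.002, -0.375]
ft_force: [-0.5, 0.6, 0.1]
opening: 1.0
grip_force: 0.0
```

Request:
{"api": "drive_tool", "payload": {
  "deltas": "0.01 0.025 -0.15 0;0 0 -0.15 0;0 0 -0.15 0;0 0 -0.16 0;0 0 0 0;0 0 0 0"
}}

```text
t: 2.85
eef_pos: [558.3, 175.3, 49.5]
tcp_rot: [-3.142, -0.0, -0.376]
ft_force: [-0.5, 0.8, -0.2]
opening: 1.002
grip_force: 0.0
```

Request:
{"api": "drive_tool", "payload": {
  "deltas": "0 0 0 0;0 0 0 0;0 0 0 0;0 0 0 0;0 0 0 0;0 0 0 0;0 0 0 0;0 0 0 0",
  "gripper": 1
}}

```text
t: 3.52
eef_pos: [558.1, 175.5, 48.8]
tcp_rot: [-3.141, -0.0, -0.375]
ft_force: [-0.8, -0.3, 4.0]
opening: 0.627
grip_force: 30.0
```

Request:
{"api": "drive_tool", "payload": {
  "deltas": "0 0 0.1 0;0 0 0.2 0;0 0 0.2 0;0 0 0.2 0;0 0 0.2 0;0 0 0 0;0 0 0 0"
}}

```text
t: 4.1
eef_pos: [558.1, 175.5, 139.4]
tcp_rot: [-3.141, -0.001, -0.375]
ft_force: [-0.0, -0.4, -1.0]
opening: 0.627
grip_force: 30.0
```

```bash
cat > look.py <<'E'
import sys
from cell import env
from h import *
n,w,name=sys.argv[1],[int(x) for x in sys.argv[2].split(",")],sys.argv[3]
p,d=env.read_camera(n);np.save(name+".npy",d);cv2.imwrite(f"{name}_full.png",p[:,:,::-1])
c=p[w[1]:w[3],w[0]:w[2],::-1];f=min(800/c.shape[1],600/c.shape[0],4)
cv2.imwrite(f"pics/{name}.png",cv2.resize(c,None,fx=f,fy=f,interpolation=cv2.INTER_CUBIC))
s=env.state();print(f,s["eef_pos"],s["ft_force"],s["moment"])
E
python3 look.py side 180,60,340,180 lift
```

```text
4 [557.60486866 175.332084   138.36894576] [-0.69254426 -0.02065353 -1.92841773] [-0.03500619  0.01783983  0.02375668]
```

View pics/lift.png

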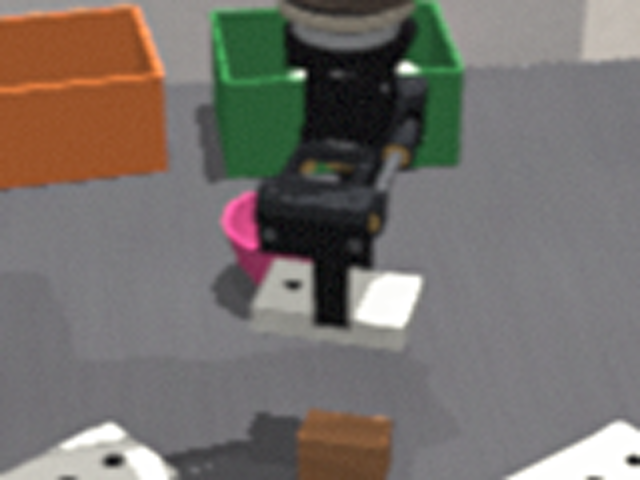

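The crop shows the pad gripped level at mid-length at about (335,305), clear of the stand at (345,445). I'll carry it to the front of the block and line up the yaw.

Request:
{"api": "drive_tool", "payload": {
  "deltas": "-0.05 -0.2 0 0.0066;-0.095 -0.351 0 0.0066;-0.095 -0.351 0 0.0066;-0.095 -0.351 0 0.0066;-0.095 -0.351 0 0.0066;-0.095 -0.351 0 0.0066;-0.095 -0.351 0 0.0066;-0.095 -0.351 0 0.0066;-0.095 -0.351 0 0.0066;-0.095 -0.351 0 0.0066"
}}

```text
t: 4.98
eef_pos: [466.1, -161.8, 137.4]
tcp_rot: [-3.141, 0.002, -0.167]
ft_force: [1.2, -0.8, -1.4]
opening: 0.627
grip_force: 30.0
```

Request:
{"api": "drive_tool", "payload": {
  "deltas": "-0.045 -0.15 0 0;0 0 0 0;0 0 0 0;0 0 0 0;0 0 0 0"
}}

```text
t: 5.4
eef_pos: [463.0, -174.4, 138.1]
tcp_rot: [-3.141, 0.001, -0.167]
ft_force: [0.5, 0.0, -1.6]
opening: 0.624
grip_force: 30.0
```

```bash
python3 look.py side 180,170,340,320 pre
python3 - <<'E'
from cell import env
from h import *
# block+pad geometry in block frame
s=env.state();print(s["eef_pos"],s["tcp_rot"])
a=-0.169;R=np.array([[np.cos(a),np.sin(a)],[-np.sin(a),np.cos(a)]])
p,d=cv2.imread("pre_full.png"),np.load("pre.npy");P=cloud(env,"side",p,d)
m=(p.min(2)>130)&(abs(P[...,2]-151)<6);Q=P[m];print(len(Q),Q[:,2].mean(),rect(Q[:,:2]))
q=(Q[:,:2]-s["eef_pos"][:2])@R.T;print(np.percentile(q,[1,99],0))
E
```

```text
4.0 [ 463.06045939 -174.37129794  138.26984298] [ 0.20682863 -0.64365909 -1.50587443] [ 0.03179192 -0.004398   -0.0358543 ]
[ 463.06045939 -174.37129794  138.26984298] [-3.14140311e+00  6.25634163e-04 -1.66672113e-01]
668 149.52624962553992 (array([ 74.8, 585.4]), array([1464.2, 1065.7]), 82.2)
[[-1050.77930843   -31.63343757]
 [   44.81966142  1414.70050022]]
```

View pics/pre.png

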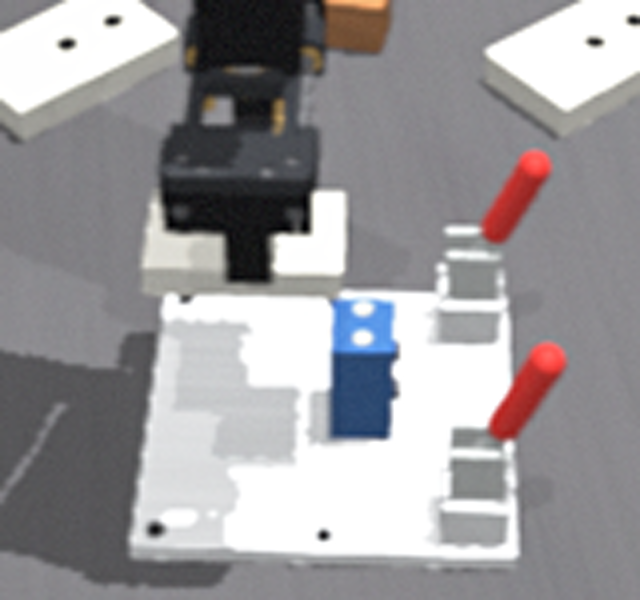

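The picture shows the pad held level at about (245,240), with its front end just short of and above the block (362,350). The clamps are clear. I'll lower the front end onto the block's top edge to pivot the pad in the fingers.

Request:
{"api": "drive_tool", "payload": {
  "deltas": "0 -0.012 -0.15 0;0 0 -0.15 0;0 0 -0.1 0;0 0 -0.03 0;0 0 -0.03 0;0 0 0 0"
}}

```text
t: 5.95
eef_pos: [463.0, -176.4, 92.4]
tcp_rot: [-3.142, 0.0, -0.168]
ft_force: [-1.4, 0.0, -2.5]
opening: 0.626
grip_force: 30.0
```

Request:
{"api": "drive_tool", "payload": {
  "deltas": "0 0 -0.03 0;0 0 -0.03 0;0 0 -0.03 0;0 0 -0.03 0;0 0 0 0"
}}

```text
t: 6.37
eef_pos: [462.5, -176.6, 80.6]
tcp_rot: [3.142, 0.0, -0.168]
ft_force: [-3.0, 0.3, 3.3]
opening: 0.63
grip_force: 30.0
```

Request:
{"api": "drive_tool", "payload": {
  "deltas": "0.012 -0.002 -0.027 0;0.012 -0.002 -0.027 0;0.012 -0.002 -0.027 0;0.012 -0.002 -0.027 0;0 0 0 0"
}}

```text
t: 6.78
eef_pos: [466.9, -177.3, 69.7]
tcp_rot: [-3.141, 0.002, -0.168]
ft_force: [-6.8, 0.2, 2.8]
opening: 0.626
grip_force: 30.0
```

Request:
{"api": "drive_tool", "payload": {
  "deltas": "0.02 -0.003 -0.013 0;0.02 -0.003 -0.013 0;0.02 -0.003 -0.013 0;0.02 -0.003 -0.013 0;0.02 -0.003 -0.013 0;0 0 0 0"
}}

```text
t: 7.28
eef_pos: [475.6, -178.4, 63.1]
tcp_rot: [-3.141, 0.005, -0.168]
ft_force: [-12.5, -0.4, 3.8]
opening: 0.625
grip_force: 30.0
```

```bash
python3 look.py side 200,190,330,320 piv
```

```text
4 [ 475.61726061 -178.41233385   63.10014412] [-12.76864622  -0.2022147    4.36502879] [-0.06465357  1.92549249 -0.00801003]
```

View pics/piv.png

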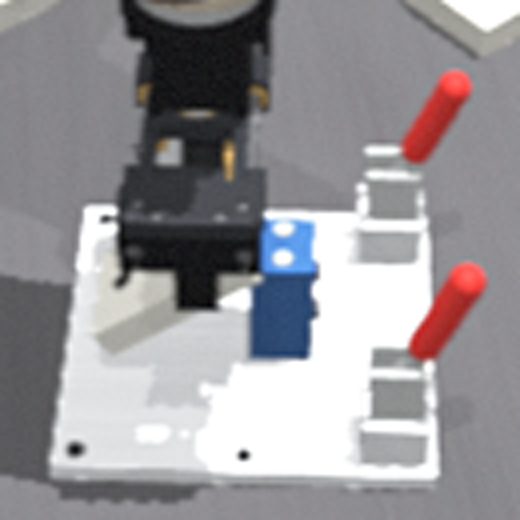

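The pad is tilting: its near side runs from about (105,345) up to the block edge at (255,280). I'll get the angle from the depth points.

```bash
cat > prof.py <<'E'
import sys
from cell import env
from h import *
# pad points in the block frame (u,v,z), all pixels near pad, above plate
C=np.array([501.8,-182.3]);a=-0.169;R=np.array([[np.cos(a),np.sin(a)],[-np.sin(a),np.cos(a)]])
def go(name,n="side"):
    p,d=cv2.imread(name+"_full.png"),np.load(name+".npy");P=cloud(env,n,p,d)
    B=np.dstack([(P[...,:2]-C)@R.T,P[...,2]])
    hs=cv2.cvtColor(p,cv2.COLOR_BGR2HSV)
    m=(d>0)&(B[...,0]>-110)&(B[...,0]<20)&(abs(B[...,1])<45)&(B[...,2]>18)&(B[...,2]<135)&(hs[...,1]<70)&(p.min(2)>85)
    return p,d,B,m
if __name__=="__main__":
    p,d,B,m=go(sys.argv[1],*sys.argv[2:3]);Q=B[m]
    s=env.state();g=R@(s["eef_pos"][:2]-C);print("G",g,s["eef_pos"][2]+2,len(Q))
    for u0 in range(-100,20,8):
        q=Q[(Q[:,0]>=u0)&(Q[:,0]<u0+8)]
        if len(q)>2: print(u0,len(q),"z",np.round(np.percentile(q[:,2],[3,50,97])),"v",np.round(np.percentile(q[:,1],[3,50,97])))
E
python3 prof.py piv
```

```text
G [-26.46361839  -0.57156949] 65.10014411901483 490
-84 82 z [39. 45. 49.] v [-31.  -5.  27.]
-76 71 z [30. 50. 55.] v [-32. -21.  20.]
-68 68 z [36. 55. 60.] v [-32. -27.  -1.]
-60 65 z [40. 60. 66.] v [-33. -29.  -4.]
-52 56 z [46. 66. 73.] v [-31. -28. -10.]
-44 38 z [53. 70. 77.] v [-33. -30. -16.]
-36 9 z [56. 60. 67.] v [-34. -31. -29.]
-28 5 z [61. 68. 74.] v [-39. -34. -30.]
-20 21 z [70. 81. 93.] v [-39. -31. -28.]
-12 19 z [74. 83. 91.] v [-33. -30. -28.]
-4 17 z [20. 84. 91.] v [-32. -30. -15.]
4 10 z [76. 82. 89.] v [-30.  -7.  23.]
12 28 z [80. 83. 85.] v [-12.   9.  22.]
```

Points along the pad put its tilt at about 35°. It has also shifted about 7 mm in the fingers, so the arm at the block edge is getting too short to tip it further. I'll back off and turn it 180°, then use the block's face as a wall. Pushing the low end against it while raising should bring the pad upright.

Request:
{"api": "drive_tool", "payload": {
  "deltas": "-0.05 0.008 0.02 0;-0.1 0.017 0.1 0;-0.2 0.034 0.15 0;-0.2 0.034 0.15 0;-0.175 0.03 0.05 0;0 0 0 0.0385;0 0 0 0.0385;0 0 0 0.0385;0 0 0 0.0385;0 0 0 0.0385"
}}

```text
t: 8.17
eef_pos: [405.5, -166.9, 110.6]
tcp_rot: [3.14, -0.001, 0.442]
ft_force: [-0.4, -0.5, -1.6]
opening: 0.633
grip_force: 30.0
```

Request:
{"api": "drive_tool", "payload": {
  "deltas": "0 0 0 0.0385;0 0 0 0.0385;0 0 0 0.0385;0 0 0 0.0385;0 0 0 0.0385;0 0 0 0.0385;0 0 0 0.0385;0 0 0 0.0385;0 0 0 0.0385;0 0 0 0.0385"
}}

```text
t: 9.0
eef_pos: [405.5, -166.8, 110.6]
tcp_rot: [3.14, 0.001, 1.652]
ft_force: [0.4, -0.1, -1.5]
opening: 0.628
grip_force: 30.0
```

Request:
{"api": "drive_tool", "payload": {
  "deltas": "0 0 0 0.0385;0 0 0 0.0385;0 0 0 0.0385;0 0 0 0.0385;0 0 0 0.0385;0 0 0 0.0385;0 0 0 0.0385;0 0 0 0.0385;0 0 0 0.0385;0 0 0 0.0385"
}}

```text
t: 9.83
eef_pos: [405.5, -166.8, 110.6]
tcp_rot: [-3.141, 0.001, 2.862]
ft_force: [0.5, 0.8, -1.5]
opening: 0.631
grip_force: 30.0
```

Request:
{"api": "drive_tool", "payload": {
  "deltas": "0 0 0 0.0385;0 0 0 0;0 0 0 0;0 0 0 0"
}}

```text
t: 10.17
eef_pos: [405.3, -166.7, 110.4]
tcp_rot: [-3.142, 0.0, 2.972]
ft_force: [-0.2, 0.2, -1.6]
opening: 0.628
grip_force: 30.0
```

```bash
python3 look.py side 150,160,330,310 tur; python3 prof.py tur
```

```text
4.0 [ 405.31521903 -166.70577731  110.37165882] [-0.00233954  0.29076205 -1.61455023] [ 0.07385989 -0.14727821  0.03970091]
G [-97.73310282  -0.8563609 ] 112.37165882279872 641
-100 4 z [106. 108. 109.] v [-30. -30. -28.]
-92 37 z [100. 120. 130.] v [-35. -30. -13.]
-84 73 z [ 94. 117. 123.] v [-32. -29.  -7.]
-76 109 z [ 92. 112. 118.] v [-32. -14.  26.]
-68 119 z [ 84. 106. 111.] v [-31. -13.  25.]
-60 112 z [ 80. 100. 105.] v [-32. -14.  25.]
-52 101 z [83. 94. 99.] v [-32.  -9.  26.]
-44 40 z [87. 91. 93.] v [-30.  -2.  28.]
-4 8 z [19. 30. 82.] v [-17. -14.  22.]
4 7 z [79. 82. 83.] v [ 0. 21. 23.]
12 30 z [79. 82. 84.] v [-12.  11.  23.]
```

View pics/tur.png

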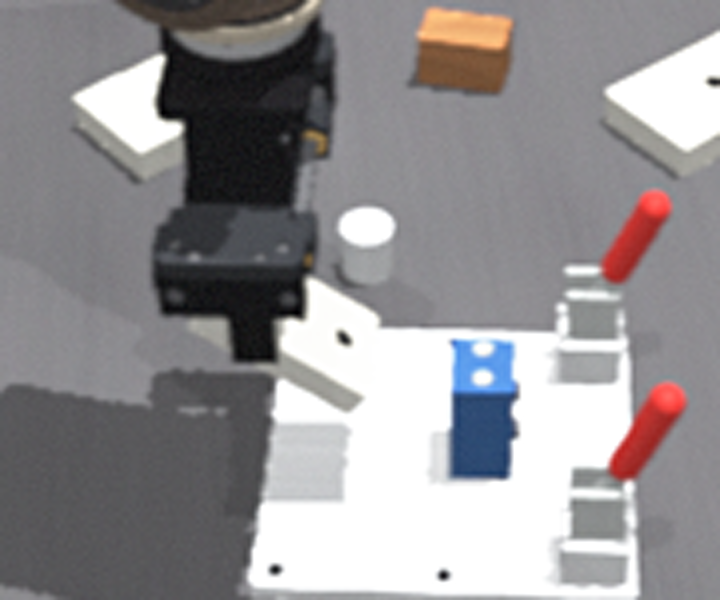

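The crop shows the turned pad sloping down toward the block: its low end is at about (355,390), the block at (483,400), and the spacer is untouched at (366,245). The measured tilt of 36° and the low corner position agree with my model. Next I'll go low, touch the block face, then push and raise.

Request:
{"api": "drive_tool", "payload": {
  "deltas": "0.1 -0.017 -0.15 0;0.1 -0.017 -0.15 0;0.125 -0.021 -0.15 0;0 0 -0.07 0;0 0 0 0;0 0 0 0"
}}

```text
t: 10.72
eef_pos: [437.0, -171.9, 58.2]
tcp_rot: [3.141, -0.001, 2.976]
ft_force: [-0.0, 0.2, -1.7]
opening: 0.63
grip_force: 30.0
```

Request:
{"api": "drive_tool", "payload": {
  "deltas": "0.02 -0.003 0 0;0.02 -0.003 0 0;0.02 -0.003 0.02 0;0.02 -0.003 0.03 0;0.02 -0.003 0.04 0;0 0 0 0"
}}

```text
t: 11.22
eef_pos: [447.0, -173.2, 67.8]
tcp_rot: [3.141, -0.002, 2.977]
ft_force: [-4.6, 1.2, 0.9]
opening: 0.63
grip_force: 30.0
```

Request:
{"api": "drive_tool", "payload": {
  "deltas": "0.01 -0.002 0.03 0;0.01 -0.002 0.03 0;0.012 -0.002 0.03 0;0.014 -0.002 0.025 0;0 0 0 0"
}}

```text
t: 11.63
eef_pos: [452.4, -174.4, 79.3]
tcp_rot: [3.142, -0.0, 2.977]
ft_force: [-5.7, 1.8, 0.1]
opening: 0.625
grip_force: 30.0
```

Request:
{"api": "drive_tool", "payload": {
  "deltas": "0.02 -0.003 0.025 0;0.02 -0.003 0.025 0;0.02 -0.003 0.025 0;0.02 -0.003 0.02 0;0 0 0 0"
}}

```text
t: 12.05
eef_pos: [460.8, -175.8, 88.7]
tcp_rot: [-3.141, 0.001, 2.977]
ft_force: [-4.5, 1.1, -1.3]
opening: 0.627
grip_force: 30.0
```

```bash
python3 look.py side 170,160,330,310 rol; python3 prof.py rol
```

```text
4.0 [ 460.75346017 -175.77723214   88.58870326] [-2.48884264  1.03037636 -0.4561547 ] [0.34503636 0.69026796 0.01887987]
G [-41.55887641  -0.47405076] 90.5887032550069 499
-76 8 z [114. 117. 121.] v [-31. -30. -27.]
-68 22 z [103. 114. 120.] v [-32. -31. -28.]
-60 25 z [ 96. 108. 117.] v [-34. -31. -29.]
-52 7 z [84. 87. 94.] v [-35. -31. -29.]
-44 22 z [71. 83. 88.] v [-33. -31. -29.]
-36 54 z [ 65.  84. 118.] v [-37. -30.  -6.]
-28 92 z [53. 80. 90.] v [-32. -27.   7.]
-20 99 z [45. 71. 79.] v [-31. -22.  14.]
-12 94 z [50. 62. 70.] v [-31.  -9.  26.]
-4 39 z [23. 55. 78.] v [-30.  -5.  23.]
4 8 z [80. 81. 84.] v [-6. 18. 23.]
12 29 z [80. 82. 85.] v [-12.  11.  23.]
```

Tilt is now about 51°, with only about 5 N of force and the pad nearly centred in the grip again. Continuing the roll.

Request:
{"api": "drive_tool", "payload": {
  "deltas": "0.018 -0.003 0.021 0;0.018 -0.003 0.021 0;0.018 -0.003 0.021 0;0.023 -0.004 0.02 0;0.023 -0.004 0.02 0;0.024 -0.004 0.02 0;0 0 0 0"
}}

```text
t: 12.68
eef_pos: [473.4, -177.9, 101.0]
tcp_rot: [-3.141, 0.001, 2.977]
ft_force: [-3.5, 1.4, -1.5]
opening: 0.631
grip_force: 30.0
```

Request:
{"api": "drive_tool", "payload": {
  "deltas": "0.026 -0.004 0.017 0;0.026 -0.004 0.016 0;0.026 -0.004 0.015 0;0.022 -0.004 0.01 0;0.022 -0.004 0.01 0;0 0 0 0;0 0 0 0"
}}

```text
t: 13.27
eef_pos: [485.2, -179.8, 107.5]
tcp_rot: [-3.142, 0.001, 2.977]
ft_force: [-3.7, 1.0, -1.2]
opening: 0.626
grip_force: 30.0
```

```bash
python3 look.py side 170,160,330,310 rol2; python3 prof.py rol2
```

```text
4.0 [ 485.14713967 -179.81168348  107.43833973] [-3.25835501  1.77935453 -2.34253906] [ 0.34486169  0.4848063  -0.00581814]
G [-16.83414121  -0.34808921] 109.43833972516624 356
-44 24 z [109. 125. 135.] v [-33. -30. -28.]
-36 49 z [ 89. 111. 133.] v [-32. -30. -27.]
-28 53 z [ 64.  89. 108.] v [-32. -30. -27.]
-20 72 z [ 56.  83. 107.] v [-34. -30. -26.]
-12 84 z [ 60.  77. 127.] v [-36. -25.  25.]
-4 38 z [21. 66. 80.] v [-31. -10.  23.]
4 8 z [80. 81. 82.] v [-6. 19. 23.]
12 27 z [80. 82. 84.] v [-11.  12.  22.]
```

View pics/rol2.png

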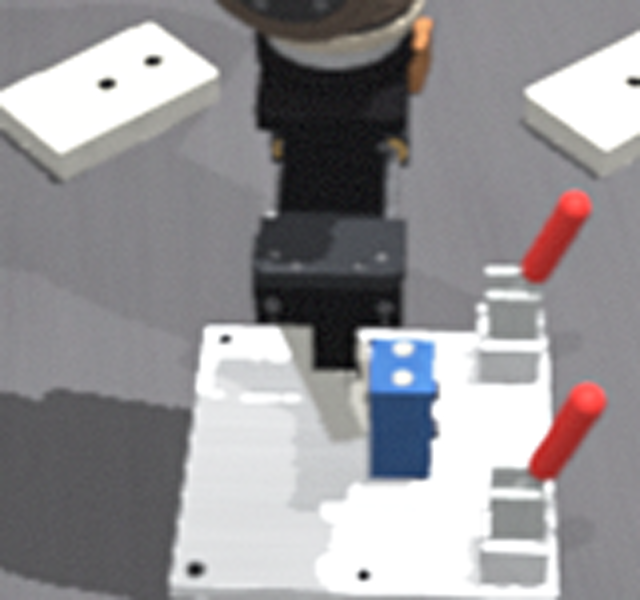

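The crop shows the pad about 15–20° short of upright. Its bottom end is against the block at about (345,435) and its upper end leans back toward the robot at (285,340). I'll keep pushing.

Request:
{"api": "drive_tool", "payload": {
  "deltas": "0.015 -0.002 0.005 0;0.015 -0.002 0.005 0;0.015 -0.002 0.005 0;0.015 -0.002 0.005 0;0 0 0 0"
}}

```text
t: 13.73
eef_pos: [491.1, -180.6, 109.4]
tcp_rot: [3.142, 0.0, 2.977]
ft_force: [-3.3, 1.9, -2.7]
opening: 0.63
grip_force: 30.0
```

```bash
python3 look.py side 170,160,330,310 rol3; python3 prof.py rol3
```

```text
4.0 [ 491.10079137 -180.58685619  109.3807476 ] [-2.87661071 -0.43892846 -3.26211046] [ 0.12874505  0.7527286  -0.03902024]
G [-10.83492699  -0.11083393] 111.38074760357011 319
-44 6 z [128. 132. 135.] v [-32. -29. -28.]
-36 40 z [100. 120. 133.] v [-32. -29. -27.]
-28 68 z [ 70.  98. 132.] v [-32. -30. -28.]
-20 71 z [ 57.  84. 109.] v [-32. -30. -28.]
-12 67 z [ 60.  79. 102.] v [-32. -29.  -9.]
-4 32 z [23. 67. 79.] v [-32. -14.  24.]
4 8 z [79. 81. 84.] v [-5. 18. 23.]
12 27 z [81. 82. 84.] v [-13.  13.  21.]
```

Tilt is now about 75°, but the fingers have crept toward the pad's front face. Past about 79° the pad will stand by itself. So I'll set its lower edge on the plate and press and drag it a little toward the block to get it upright, then release and regrip it centred.

Request:
{"api": "drive_tool", "payload": {
  "deltas": "-0.05 0.008 0 0;-0.05 0.008 0 0;0 0 -0.1 0;0 0 -0.1 0;0 0 -0.1 0;0 0 -0.08 0;0 0 0 0;0 0 0 0"
}}

```text
t: 14.45
eef_pos: [480.8, -178.9, 70.6]
tcp_rot: [3.141, -0.001, 2.977]
ft_force: [0.1, 0.4, -1.1]
opening: 0.626
grip_force: 30.0
```

```bash
python3 look.py side 170,160,330,310 low; python3 prof.py low
```

```text
4.0 [ 480.99488234 -178.97661938   71.05311801] [-0.15151184  0.00650401 -0.87121524] [ 0.07089377 -0.14482583  0.01192192]
G [-21.06769823  -0.22331778] 73.05311801052812 326
-52 13 z [ 81.  94. 100.] v [-32. -30. -28.]
-44 50 z [ 60.  84. 101.] v [-32. -30. -28.]
-36 60 z [28. 57. 90.] v [-32. -30. -28.]
-28 68 z [20. 46. 69.] v [-32. -30. -27.]
-20 67 z [21. 38. 57.] v [-31. -28.  -2.]
-12 37 z [ 23.  28. 107.] v [-39. -19.  24.]
-4 4 z [24. 26. 30.] v [-18. -16. -16.]
12 27 z [80. 82. 84.] v [-13.  10.  21.]
```

View pics/low.png

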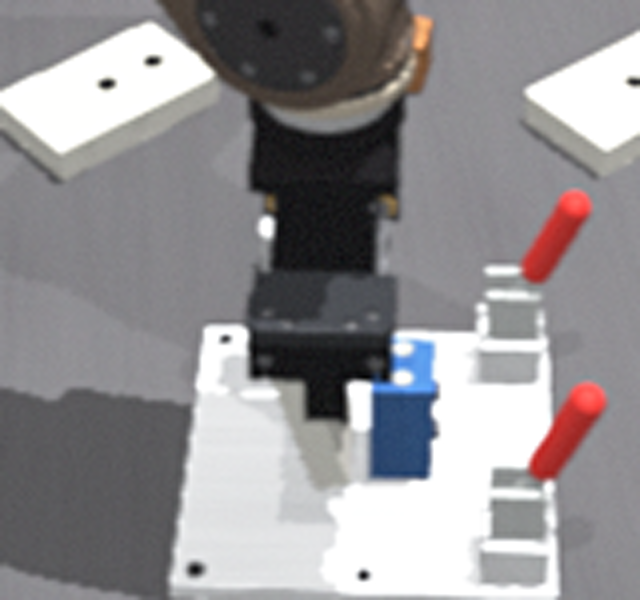

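The pad is tilted at about 72°: its near edge runs from (275,385) to (320,490), with the bottom just above the plate. I'll press down and drag toward the block.

Request:
{"api": "drive_tool", "payload": {
  "deltas": "0 0 -0.04 0;0 0 -0.03 0;0.01 -0.002 -0.02 0;0 0 0 0"
}}

```text
t: 14.83
eef_pos: [483.7, -180.0, 64.5]
tcp_rot: [-3.14, 0.005, 2.977]
ft_force: [-1.3, 1.4, 24.6]
opening: 0.625
grip_force: 30.0
```

Request:
{"api": "drive_tool", "payload": {
  "deltas": "0.02 -0.003 -0.01 0;0.02 -0.003 -0.01 0;0.02 -0.003 0 0;0.02 -0.003 0 0;0 0 0 0"
}}

```text
t: 15.25
eef_pos: [491.3, -181.0, 62.2]
tcp_rot: [-3.14, 0.004, 2.977]
ft_force: [-0.4, -0.0, 21.4]
opening: 0.625
grip_force: 30.0
```

```bash
python3 look.py side 170,160,330,310 drg; python3 prof.py drg
```

```text
4.0 [ 491.24019472 -180.99848337   62.23871463] [-1.46364220e-01  1.84165596e-02  2.07429224e+01] [0.24910115 0.46037519 0.04813379]
G [-10.62827533  -0.49314968] 64.23871463479415 228
-44 4 z [79. 83. 91.] v [-34. -30. -29.]
-36 60 z [31. 68. 88.] v [-33. -30. -28.]
-28 80 z [20. 49. 88.] v [-35. -30. -28.]
-20 56 z [20. 40. 60.] v [-33. -30. -23.]
-12 24 z [19. 24. 34.] v [-32. -14.   4.]
-4 4 z [22. 26. 29.] v [-16. -16. -15.]
```

```bash
cat > ang.py <<'E'
import sys
from prof import *
def back(name):
    p,d,B,m=go(name);Q=B[m];Q=Q[(Q[:,1]<-24)&(Q[:,1]>-40)]
    zz=[];uu=[]
    for z0 in range(20,130,6):
        q=Q[(Q[:,2]>=z0)&(Q[:,2]<z0+6)]
        if len(q)>4: zz.append(z0+3);uu.append(np.percentile(q[:,0],6))
    k=np.polyfit(zz,uu,1);print("tilt",90+np.degrees(np.arctan(k[0])),list(zip(zz,np.round(uu,1))))
for n in sys.argv[1:]: back(n)
E
python3 ang.py low drg
```

```text
tilt 76.13582228903958 [(23, np.float64(-29.8)), (29, np.float64(-31.5)), (35, np.float64(-31.6)), (41, np.float64(-33.4)), (47, np.float64(-35.3)), (53, np.float64(-35.8)), (59, np.float64(-37.6)), (65, np.float64(-39.1)), (71, np.float64(-41.5)), (77, np.float64(-44.4)), (83, np.float64(-43.5)), (89, np.float64(-45.7)), (95, np.float64(-47.4)), (101, np.float64(-48.1))]
tilt 83.02879488607536 [(23, np.float64(-27.7)), (29, np.float64(-29.1)), (35, np.float64(-29.6)), (41, np.float64(-31.5)), (47, np.float64(-31.1)), (53, np.float64(-33.5)), (59, np.float64(-32.8)), (65, np.float64(-34.0)), (71, np.float64(-35.4)), (77, np.float64(-35.5)), (83, np.float64(-37.2)), (89, np.float64(-34.0))]
```

Tilt is about 83° now, past the self-standing limit. One more small drag for margin.

Request:
{"api": "drive_tool", "payload": {
  "deltas": "0.02 -0.003 -0.015 0;0.02 -0.003 -0.01 0;0.02 -0.003 0 0;0.01 -0.002 0 0;0 0 0 0"
}}

```text
t: 15.72
eef_pos: [498.1, -182.1, 59.5]
tcp_rot: [-3.14, 0.003, 2.977]
ft_force: [-0.8, -0.3, 18.1]
opening: 0.624
grip_force: 30.0
```

```bash
python3 look.py side 170,160,330,310 drg2; python3 ang.py drg2
```

```text
4.0 [ 498.0932097  -182.1282897    59.54839936] [ 0.1141876  -0.04778971 18.59625804] [0.14864337 0.42268119 0.0601814 ]
tilt 86.26252732663049 [(23, np.float64(-27.2)), (29, np.float64(-27.4)), (35, np.float64(-27.5)), (41, np.float64(-29.5)), (47, np.float64(-29.5)), (53, np.float64(-27.4)), (59, np.float64(-29.7)), (65, np.float64(-29.7)), (71, np.float64(-31.1)), (77, np.float64(-31.1)), (83, np.float64(-30.6))]
```

Request:
{"api": "drive_tool", "payload": {
  "deltas": "0 0 0.01 0;0 0 0 0;0 0 0 0;0 0 0 0;0 0 0 0;0 0 0 0;0 0 0 0;0 0 0 0",
  "gripper": 0
}}

```text
t: 16.43
eef_pos: [496.9, -181.5, 58.8]
tcp_rot: [3.141, -0.0, 2.977]
ft_force: [0.1, -0.0, -0.0]
opening: 0.997
grip_force: 0.0
```

```bash
python3 look.py side 170,160,330,310 rel; python3 ang.py rel; python3 prof.py rel
```

```text
4.0 [ 496.90027929 -181.45909486   58.79689958] [ 1.06505281 -0.0208902   0.25029923] [ 0.0956976  -0.14075375 -0.01569407]
tilt 86.60365851290537 [(23, np.float64(-25.5)), (29, np.float64(-27.4)), (35, np.float64(-27.4)), (41, np.float64(-26.3)), (47, np.float64(-29.5)), (53, np.float64(-29.3)), (59, np.float64(-29.2)), (65, np.float64(-29.1)), (71, np.float64(-29.1)), (77, np.float64(-27.7)), (83, np.float64(-31.0))]
G [-4.97135408e+00  4.80839339e-03] 60.79689958419479 161
-36 17 z [46. 70. 86.] v [-31. -30. -29.]
-28 90 z [19. 52. 85.] v [-33. -30. -28.]
-20 39 z [21. 34. 79.] v [-32. -30. -27.]
-12 13 z [19. 24. 35.] v [-33. -29. -19.]
```

View pics/rel.png

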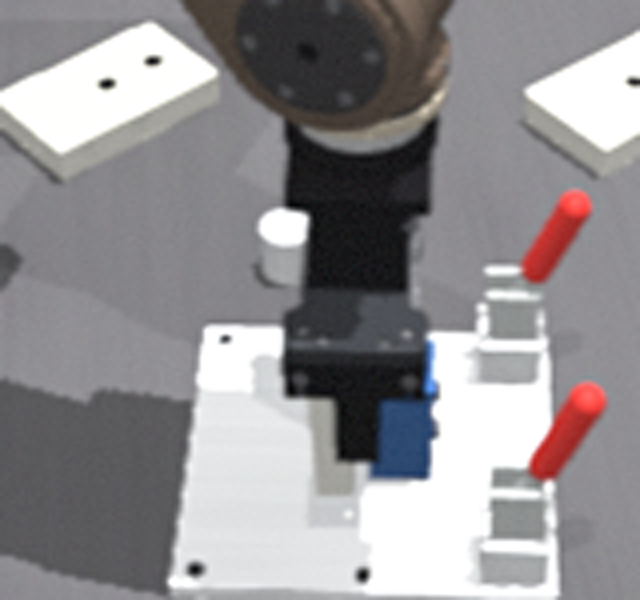

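The pad stands upright by itself just in front of the block: near edge at (330,445), block at (405,435). I'll check the block's centring in my frame, and move the open fingers back to the pad's mid-thickness.

Request:
{"api": "drive_tool", "payload": {
  "deltas": "-0.06 0.01 0.02 0;-0.07 0.012 0.02 0;0 0 0 0;0 0 0 0"
}}

```text
t: 16.82
eef_pos: [483.5, -179.3, 63.2]
tcp_rot: [3.142, 0.0, 2.976]
ft_force: [-0.1, -0.2, 0.9]
opening: 1.002
grip_force: 0.0
```

Run:
```python
from prof import *
for n in("side","top"):
    p=cv2.imread(f"pics/{n}0.png");d=np.load(n+"0.npy");P=cloud(env,n,p,d)
    B=np.dstack([(P[...,:2]-C)@R.T,P[...,2]]);h=cv2.cvtColor(p,cv2.COLOR_BGR2HSV)
    b=(h[...,0]>100)&(h[...,0]<130)&(h[...,1]>120)&(d>0)&(abs(B[...,0]-17)<40)&(abs(B[...,1])<40)
    Q=B[b&(B[...,2]<72)&(B[...,2]>18)];print(n,"faces",len(Q),np.percentile(Q,[5,50,95],0).round(1).tolist() if len(Q) else "")
    # top-face outline by rays on z=82 (blue or white hole covers inside)
    Q=B[(d>0)&(abs(B[...,2]-82)<3)&(abs(B[...,0]-17)<35)&(abs(B[...,1])<40)];print(" top",len(Q),np.percentile(Q,[2,50,98],0).round(1).tolist())
```

```text
side faces 234 [[4.0, -19.4, 21.3], [16.8, -17.1, 45.2], [29.7, -14.7, 68.8]]
 top 213 [[0.9, -17.8, 79.3], [16.3, 0.8, 81.6], [33.0, 21.6, 84.0]]
top faces 11 [[1.0, 4.3, 50.1], [12.6, 19.9, 61.7], [29.1, 20.4, 69.3]]
 top 106 [[1.4, -17.3, 79.1], [17.1, 0.7, 81.1], [34.7, 19.7, 84.7]]
```

The block's centre is about 1.8 mm to +v in my frame; the side face, top face and plate outlines all agree. I'll grip, then shift by that amount while easing the pad to the block.

Request:
{"api": "drive_tool", "payload": {
  "deltas": "0 0 0 0;0 0 0 0;0 0 0 0;0 0 0 0;0 0 0 0;0 0 0 0;0 0 0 0;0 0 0 0",
  "gripper": 1
}}

```text
t: 17.48
eef_pos: [483.9, -179.3, 62.8]
tcp_rot: [3.141, -0.0, 2.977]
ft_force: [0.6, -0.3, -1.0]
opening: 0.633
grip_force: 30.0
```

Request:
{"api": "drive_tool", "payload": {
  "deltas": "0.003 0.018 0.015 -0.0014;0.02 -0.003 0 0;0.015 -0.003 0 0;0 0 0 0"
}}

```text
t: 17.82
eef_pos: [488.1, -178.1, 64.4]
tcp_rot: [3.142, 0.0, 2.972]
ft_force: [0.1, 0.1, -1.4]
opening: 0.628
grip_force: 30.0
```

```bash
python3 look.py side 170,160,330,310 re2; python3 ang.py re2; python3 prof.py re2
```

```text
4.0 [ 487.89093262 -178.0938278    64.32753316] [-0.25272073  0.33891263 -2.2374834 ] [ 0.07241998 -0.16040072  0.00860287]
tilt 89.85750761130859 [(23, np.float64(-23.1)), (29, np.float64(-21.5)), (35, np.float64(-22.9)), (41, np.float64(-22.8)), (47, np.float64(-23.1)), (53, np.float64(-23.1)), (59, np.float64(-21.0)), (65, np.float64(-22.1)), (71, np.float64(-23.8))]
G [-14.41837545   1.80678984] 66.32753315577101 175
-28 31 z [23. 43. 69.] v [-32. -27. -25.]
-20 62 z [20. 42. 71.] v [-33. -28. -26.]
-12 60 z [20. 42. 64.] v [-31. -28. -25.]
-4 20 z [22. 65. 98.] v [-38. -25.  15.]
```

The pad is vertical (89.9°) and gripped centrally. Now I'll ease it diagonally into the corner.

Request:
{"api": "drive_tool", "payload": {
  "deltas": "0.01 -0.002 -0.004 0;0.01 -0.002 -0.004 0;0.005 -0.001 -0.004 0;0 0 0 0;0 0 0 0"
}}

```text
t: 18.28
eef_pos: [490.2, -178.6, 63.1]
tcp_rot: [3.141, -0.0, 2.972]
ft_force: [-0.5, -0.1, -1.6]
opening: 0.632
grip_force: 30.0
```

Request:
{"api": "drive_tool", "payload": {
  "deltas": "0.006 -0.001 -0.004 0;0.006 -0.001 -0.004 0;0 0 0 0;0 0 0 0"
}}

```text
t: 18.62
eef_pos: [490.6, -178.6, 62.7]
tcp_rot: [3.141, -0.001, 2.972]
ft_force: [-6.5, 1.1, 8.0]
opening: 0.633
grip_force: 30.0
```

Both faces are touching. I'll raise the push to about 14 N each way.

Request:
{"api": "drive_tool", "payload": {
  "deltas": "0.005 -0.001 -0.002 0;0.005 -0.001 -0.002 0;0 0 0 0;0 0 0 0;0 0 0 0"
}}

```text
t: 19.03
eef_pos: [490.7, -178.6, 62.7]
tcp_rot: [3.141, -0.003, 2.972]
ft_force: [-12.9, -0.2, 15.9]
opening: 0.628
grip_force: 30.0
```

```bash
python3 look.py side 170,160,330,310 end; python3 ang.py end; python3 prof.py end; python3 look.py top 250,140,380,250 endt; python3 -c "
from cell import env;s=env.state();print(s['t'],s['ft_force'],s['moment'])"
```

```text
4.0 [ 490.66368473 -178.61910597   62.66110793] [-12.73954741  -0.5972947   16.89934913] [ 0.04807438  1.86640564 -0.08518313]
tilt 93.7814711711621 [(23, np.float64(-20.9)), (29, np.float64(-20.9)), (35, np.float64(-19.1)), (41, np.float64(-19.0)), (47, np.float64(-16.9)), (53, np.float64(-18.8)), (59, np.float64(-18.5)), (65, np.float64(-18.3))]
G [-11.59677543   1.75536276] 64.6611079271635 148
-28 10 z [20. 32. 98.] v [-37. -29. -28.]
-20 58 z [20. 41. 63.] v [-30. -28. -25.]
-12 59 z [19. 41. 62.] v [-30. -28. -26.]
-4 21 z [18. 32. 64.] v [-32. -28. -15.]
4 [ 490.65538159 -178.60152016   62.65700955] [-14.29221234  -0.39837133  14.89700499] [ 0.03025144  1.88896668 -0.05486307]
19.1333 [-14.29221234  -0.39837133  14.89700499] [ 0.03025144  1.88896668 -0.05486307]
```

Push is about 14 N into the block and 17 N down. The depth-based tilt reading is noisy, so I'll verify it from image edges: I'll locate the pad's back edge and front edge per row on its near side plane, before and now.

```bash
cat > edge.py <<'E'
from prof import *
c=env.camera_params("side");K=c["mtx"];M=c["camera_from_world"]
def px(u,v,z):
    w=np.r_[C+R.T@np.array([u,v]),z,1];q=K@(M@w)[:3];return q[:2]/q[2]
from scipy.ndimage import map_coordinates
us=np.arange(-35,12,0.5)
def run(name,ims):
    im=np.mean([cv2.cvtColor(i,cv2.COLOR_BGR2LAB).astype(float) for i in ims],0)
    print(name)
    for z in range(16,72,5):
        g=np.array([px(u,-28.2,z) for u in us])
        s=np.array([map_coordinates(im[...,k],[g[:,1],g[:,0]],order=1) for k in range(3)])
        L=s[0];dl=np.gradient(L); db=np.gradient(s[2])
        w=(us>-30)&(us<-10);w2=(us>-8)&(us<11)
        i=np.where(w)[0][np.argmax(abs(dl[w]))];j=np.where(w2)[0][np.argmax(abs(dl[w2]))]
        print(z,"back",us[i],round(dl[i],1),"front",us[j],round(dl[j],1),"L",np.round(L[10:90:8]).astype(int).tolist())
run("re2",[cv2.imread("re2_full.png")])
run("end",[cv2.imread("end_full.png")])
E
python3 edge.py
```

```text
re2
16 back -25.0 -3.1 front -7.0 11.3 L [210, 203, 182, 180, 183, 182, 233, 255, 255, 255]
21 back -24.0 -4.2 front -5.0 5.9 L [210, 199, 173, 169, 169, 167, 180, 215, 218, 220]
26 back -25.0 -4.7 front -1.0 -7.6 L [208, 202, 173, 170, 170, 170, 174, 187, 135, 129]
31 back -24.0 -4.0 front 1.0 -12.6 L [211, 201, 174, 169, 170, 170, 176, 188, 93, 73]
36 back -24.5 -4.8 front 1.0 -13.2 L [212, 203, 173, 171, 170, 170, 179, 189, 92, 76]
41 back -24.5 -5.7 front 1.5 -12.5 L [214, 204, 173, 169, 171, 169, 178, 191, 94, 76]
46 back -24.0 -5.4 front 1.0 -12.8 L [217, 208, 174, 171, 171, 169, 172, 190, 94, 76]
51 back -24.0 -4.3 front 1.0 -12.8 L [211, 206, 177, 170, 171, 170, 171, 188, 92, 75]
56 back -24.0 -3.8 front 1.5 -11.9 L [212, 207, 180, 168, 170, 171, 173, 174, 90, 75]
61 back -24.5 -4.5 front 1.0 -10.8 L [215, 206, 175, 169, 169, 170, 172, 167, 93, 78]
66 back -26.5 -14.3 front 1.0 -17.1 L [214, 146, 85, 87, 90, 92, 110, 199, 115, 76]
71 back -26.5 -19.9 front -5.5 20.5 L [207, 108, 12, 16, 19, 19, 65, 202, 120, 76]
end
16 back -23.0 -4.4 front -2.5 8.8 L [211, 209, 188, 172, 169
[... 263 characters left out ...]
, 170, 172, 167, 93, 73]
36 back -22.5 -4.7 front 1.0 -10.9 L [212, 212, 190, 169, 169, 170, 173, 161, 93, 75]
41 back -22.0 -5.1 front 1.5 -11.3 L [213, 212, 190, 171, 171, 169, 170, 168, 92, 75]
46 back -22.0 -4.9 front 1.0 -10.7 L [215, 216, 191, 170, 170, 170, 173, 168, 94, 77]
51 back -22.5 -5.1 front -1.0 -9.4 L [215, 211, 189, 170, 171, 170, 173, 159, 89, 75]
56 back -21.5 -4.6 front -1.0 -11.0 L [219, 215, 200, 174, 173, 172, 173, 153, 81, 76]
61 back -24.5 -5.5 front -0.5 -9.8 L [216, 210, 176, 154, 153, 147, 149, 130, 76, 77]
66 back -24.5 -19.3 front 1.0 4.7 L [218, 200, 86, 58, 62, 47, 44, 52, 78, 78]
71 back -23.5 -22.0 front -1.0 7.7 L [217, 199, 56, 15, 15, 15, 16, 26, 75, 79]
```

The back edge sits at a constant −22 mm from z = 16 to 56, so the pad is vertical. No plate shows between pad and block, so it's flush. A short settle to confirm the push is steady, then I'll hand in.

Request:
{"api": "drive_tool", "payload": {
  "deltas": "0 0 0 0;0 0 0 0;0 0 0 0;0 0 0 0;0 0 0 0;0 0 0 0"
}}

```text
t: 19.63
eef_pos: [490.7, -178.6, 62.7]
tcp_rot: [3.141, -0.003, 2.972]
ft_force: [-13.8, 0.0, 15.8]
opening: 0.631
grip_force: 30.0
```

```bash
python3 -c "
from cell import env;s=env.state();f=s['ft_force'];print(s['t'],f,s['eef_pos'],s['opening'])
if 9<-f[0]<20 and 8<f[2]<20: print(env.job_done())"
```

```text
19.6333 [-13.81577297   0.04318964  15.78163625] [ 490.6705233  -178.63875563   62.68370031] 0.6310973332932561
the job is handed in; nothing more can be done
None
```

I handed the job in at 19.6 s: the pad stands upright, flush against the block's front face and centred to within about 1 mm by my estimate, and is still held pressed at about 14 N into the block and 16 N onto the base plate.

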